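# Lean the blue mask frame on the inspection rest

### The job

Take the blue-framed photomask out of the rack, leaving the two grey ones standing in their slots, and lean it on the small inspection rest: lower edge on the rest's base just behind the front lip, centred and square, back face lying against the cross bar so that it leans back about 20 degrees from upright. Set it down gently, let go, and leave the other things on the bench where they are.

Things in the scene. Friction and masses are not known exactly. Their poses are not given: they have to be found in the camera images.
- blue_frame_center (a point): centre of the blue mask frame to be moved: square slab 110 x 110 mm, 9 mm thick, about 0.18 kg; blue rim (upper rail 22 mm high, others 13 mm) round a 4 mm glass pane with a dark square. Site axes: x through the thickness, y along the width, z up. Upper and lower edges lie 55 mm from here. It stands in any one of the rack's three slots, upper edge 118 mm over the worktop.
- grey_frame_1_center (a point): centre of a grey mask frame of the same shape and size, upright in another slot; stays there
- grey_frame_2_center (a point): centre of the other grey mask frame, likewise; stays there
- rack: white fixed rack, 142 (x) by 130 (y) mm, origin under its centre. Slots along y at x = -54, 0, 54 mm on an 8 mm base. Cheeks at y = -60 and 60 mm with ribs up to 79 mm over the worktop guide the frames' sides, 1.5 mm play per face: draw a frame straight up 75 mm or more. 45 mm is free between neighbouring frames, and the middle 95 mm of their width is free of ribs.
- rest: fixed inspection rest, 96 (x) by 128 (y) mm, origin on the worktop. Front is -x; things lean back towards +x; y runs along lip and bar. Base top 8 mm over the worktop, from x = -45 to 51 mm. Black front lip: rear face at x = -35 mm, upper edge 17 mm over the worktop. With a frame's rear lower edge on the base at x = -17 mm, its back lies on the bar at a lean of 20 degrees.
- rest_bar (a point): middle of the round cross bar of the rest, 10 mm thick, black sleeve, along y; 8 mm behind the rest's origin (x = 8 mm), 62 mm over the worktop, on two posts at y = -58 and 58 mm
- mask_aligner: the big fixed mask aligner left of the work, origin under its middle; do not touch. Its microscope and levers, up to 0.52 m over the worktop, stand at world y > 0.1 m, x from 0.35 to 0.7 m: an arm that starts on the left must go over or round it. Its flat red foot plate ends left of the rack and rest
- timer_center (a point): centre of a small light grey timer, 46 x 52 x 17 mm, a bystander
- lens_tissue_center (a point): centre of a white packet of lens tissue, 62 x 90 x 16 mm, a bystander
- tweezers_center (a point): centre of metal wafer tweezers lying flat, 14 x 119 x 10 mm, a bystander
- drop_bottle_center (a point): brown drop bottle with a black tip, 32 mm across, 76 mm high, a bystander; this point 30 mm over its foot

How it is judged:
By the outcome, as a careful person would: the job done as asked, in the order asked, and still so for the second after the job is handed in, with the robot touching nothing.
It also fails if it takes over 50 s, if anything falls off the work surface, if the arm or the gripper's body presses on something with over 40 N, if the wrist force passes 120 N, or if a joint passes its speed limit or range.

### The arm

A 6-joint arm with a two-finger parallel gripper is mounted at the origin on a cart in front of the work surface, level with it; the furniture and walls round the work are solid. World frame = base frame: x ahead of the robot, y to its left, z up, the work surface at z = 0. Lengths are in mm, angles in rad, forces in N, time in s.
With the tool pointing down it reaches from about 400 to 925 mm from the base axis. Payload 3.4 kg.
Tool frame: the origin (TCP) lies at the very end of the fingers, on their centre line; the grasp point (between the pads) lies 19 mm behind it; z points along the fingers, y is the direction in which the jaws open and shut (so a half turn about z gives the same grasp; the last joint's range is limited). The gripper opens to 85 mm and grips with 20 to 120 N. Pads are 22 mm wide; open, the fingers measure 114 mm over their backs; the gripper's body (76 mm by 85 mm) begins 54 mm behind the grasp point. The pads swing forward as they close: fully open they stand 13 mm farther back than shut.
Start: joints at [1.24, 0.307, 1.506, -0, 1.328, -0.073], TCP at [146.066, 556.144, 231.305] pointing down, gripper open.
Joint ranges: [-3.12, 3.12], [-1.05, 2.28], [0.14, 2.33], [-1.42, 4.57], [0.1, 2.73], [-2.68, 2.68]. Speed limits (rad/s): [2.57, 2.57, 3.14, 3.14, 3.14, 3.14].

### API

Orientations are given as a 3x3 rotation matrix whose columns are the frame's x, y, z axes.
In Python, from bench import get_state, imaging, env gives the robot as it stands.
- The arm moves only by the tool jog_arm, never from a script. Its arguments are lists of equal length, an entry for each row: "slide": the shift along the tool's x, y, z as a fraction of full scale, a list of three; "rotation": the turn, a rotation vector about the tool's x, y, z as a fraction of full scale, a list of three. In form: {"slide": [[dx, dy, dz], ...], "rotation": [[ax, ay, az], ...]}. A call has exactly 10 rows; each row shifts and turns the commanded pose from where the row before left it, along the tool's axes as they then stand; what a row does not reach is not made up. Full scale, the value 1, is 400 mm for a shift and 1.5 rad for a turn. A row lasts 1/10 s, in which the tool goes at most 50 mm and 8.59 degrees, less where a joint would pass 70% of its speed; a pose out of reach is approached as far as the arm can. A call with a number of a shift or a turn outside -1 to 1 is refused whole. A call with a gripper value outside its range is refused whole. "fingers" is the opening, from 0 (shut) to 1 (fully open), set as the call begins (left out, the last holds). The fingers move at their own pace and stop on an object; "squeeze" is the grip in N (left out, the last holds). Time passes only in rows, so rows that do not move let the fingers close, or fill a call up. It gives the time, the measured TCP pose, the force and the opening at its end, in the units of the state.
- get_state(): the state, without advancing time (a new reading comes with each control period).
- imaging.grab_frame(name): name is "scene" or "top"; returns (picture, depth): 420x560x3 uint8, red, green, blue; 420x560 float32, mm along the optical axis (not along the pixel's ray), 0 where there is no reading.
- imaging.camera_model(name): a dict with "fx", "fy", "cx", "cy" (pixels), "dist" ([k1, k2, p1, p2, k3] as OpenCV has them; the pictures are not rectified), "extrinsics" (4x4, takes a point from world to camera coordinates). Camera axes: x right, y down, z forward; pixel columns grow to the right and rows downward; lengths in mm; the calibration is good to about 2 mm. A picture is of the moment at which its call begins. camera_model takes no time and is no camera call.
- env.finish_job(): hands the job in, once; it reports no verdict.
The state is a dict: "time": time; "joints": joint angles; "dq": joint speeds; "effort": joint torques, N m; "ee_pos": TCP position; "tool_rot": TCP orientation; "force": force on the tool from outside, world axes, zero at the start; "torque": the same for the moment, N m; "gripper_width": finger opening in mm.
Only numpy, scipy, OpenCV 4.12 (cv2) and the standard library are available. Lean on these libraries where they do the work, as an engineer would, in place of code of your own. Each camera call takes 0.05 s, during which the arm holds its last target.

## Working session

There is one attempt and no reset: what is moved stays moved. The work goes in short steps, Python scripts to look and compute and a tool call to move; the robot and the scene stay as the last step left them, time stands still between calls to the robot, and variables do not carry over. Pictures are saved under pics/ and viewed, and the job is handed in when it is done.

Besides the shell and the picture viewer there is one more tool, called after "Call:" by a JSON object that holds its "name" and its "arguments", one argument or row to a line. jog_arm: Moves the arm, as the interface text tells. Its arguments: {"type":"object","properties":{"slide":{"type":"array"},"rotation":{"type":"array"},"fingers":{"type":"number"},"squeeze":{"type":"number"}},"required":["slide","rotation"]}

```bash
ls; mkdir -p pics; python3 - <<'E'
from bench import get_state, imaging, env
import cv2,numpy as np
s=get_state();print({k:np.round(v,3).tolist() for k,v in s.items()})
for n in ("scene","top"):
    p,d=imaging.grab_frame(n);np.save(f"pics/{n}0_d.npy",d);np.save(f"pics/{n}0_p.npy",p)
    cv2.imwrite(f"pics/{n}0.png",p[:,:,::-1]);m=imaging.camera_model(n)
    print({k:np.round(v,3).tolist() for k,v in m.items()})
E
```

```text
pics
{'time': 0.0, 'joints': [1.24, 0.308, 1.508, 0.0, 1.328, -0.073], 'dq': [-0.001, -0.002, 0.001, 0.001, -0.001, 0.001], 'effort': [-0.0, -45.754, -25.192, -0.0, 0.013, 0.0], 'ee_pos': [145.839, 555.466, 230.37], 'tool_rot': [[-0.967, 0.254, -0.001], [0.254, 0.967, -0.002], [0.0, -0.002, -1.0]], 'force': [0.051, 0.206, -0.554], 'torque': [-0.023, -0.03, -0.005], 'gripper_width': 85.336}
{'fx': 536.558, 'fy': 536.558, 'cx': 279.307, 'cy': 205.177, 'dist': [0.03, 0.0, 0.0, 0.0, 0.0], 'extrinsics': [[0.451, -0.893, 0.007, -309.8], [-0.769, -0.392, -0.505, 409.173], [0.454, 0.222, -0.863, 1245.351], [0.0, 0.0, 0.0, 1.0]]}
{'fx': 394.257, 'fy': 394.257, 'cx': 272.321, 'cy': 208.566, 'dist': [-0.029, 0.0, 0.0, 0.0, 0.0], 'extrinsics': [[0.013, -1.0, 0.028, -96.095], [-0.984, -0.018, -0.178, 544.546], [0.179, -0.026, -0.984, 1116.821], [0.0, 0.0, 0.0, 1.0]]}
```

View pics/scene0.png

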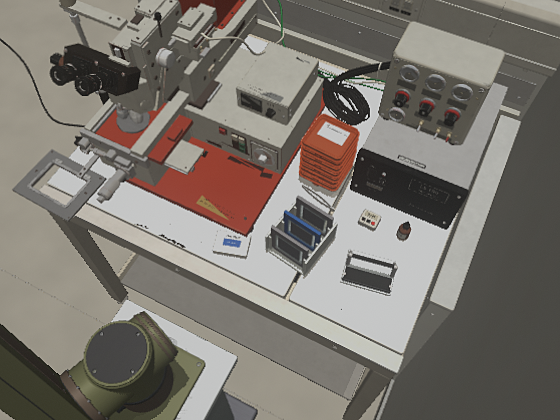

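View pics/top0.png

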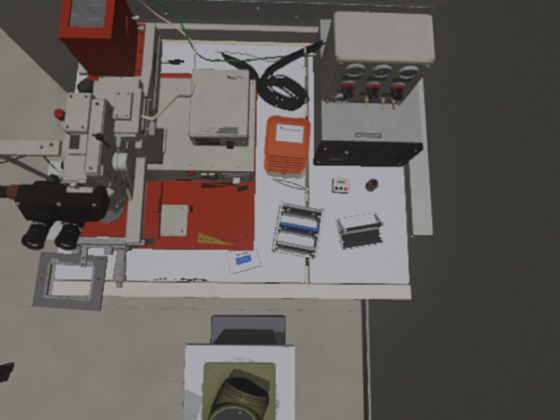

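The blue frame stands in the middle slot (top picture, about (299,226)). The rack is around (298,230), the rest around (360,230), and the timer and bottle sit at (341,186) and (371,185). Next I'll zoom in and measure.

```bash
cat > h.py <<'E'
import numpy as np,cv2
from bench import get_state, imaging, env
def cam(n):
    m=imaging.camera_model(n);K=np.array([[m['fx'],0,m['cx']],[0,m['fy'],m['cy']],[0,0,1.]])
    return K,np.array(m['dist'],float),np.array(m['extrinsics'],float)
def rays(n,uv):
    K,D,E=cam(n);u=cv2.undistortPoints(np.array(uv,float).reshape(-1,1,2),K,D).reshape(-1,2)
    d=np.c_[u,np.ones(len(u))]; R,t=E[:3,:3],E[:3,3]
    return -R.T@t, d@R
def plane(n,uv,z):
    o,d=rays(n,uv); return o+d*((z-o[2])/d[:,2])[:,None]
def bydepth(n,uv,dep):
    o,d=rays(n,uv); return o+d*np.array(dep,float)[:,None]
def cloud(n,dep):
    v,u=np.mgrid[0:420,0:560]
    return bydepth(n,np.c_[u.ravel(),v.ravel()],dep.ravel()).reshape(420,560,3)
def proj(n,P):
    K,D,E=cam(n);r,_=cv2.Rodrigues(E[:3,:3])
    return cv2.projectPoints(np.array(P,float).reshape(-1,1,3),r,E[:3,3],K,D)[0].reshape(-1,2)
E
python3 - <<'E'
from h import *
for n,(a,b,c,d) in {"scene":(200,170,430,300),"top":(225,165,395,275)}.items():
    p=np.load(f"pics/{n}0_p.npy");dep=np.load(f"pics/{n}0_d.npy")
    k=3.4 if n=='scene' else 4.5
    cv2.imwrite(f"pics/{n}_z.png",cv2.resize(p[b:d,a:c,::-1],None,fx=k,fy=k,interpolation=cv2.INTER_CUBIC))
    C=cloud(n,dep)
    hsv=cv2.cvtColor(p,cv2.COLOR_RGB2HSV)
    m=cv2.inRange(hsv,(100,110,60),(130,255,255))
    nn,l,st,ce=cv2.connectedComponentsWithStats(m)
    for i in range(1,nn):
        if st[i,4]>15:
            q=C[l==i];print(n,st[i],ce[i].round(1),np.median(q,0).round(1),q.min(0).round(),q.max(0).round())
    zz=C[b:d,a:c,2];print((dep>0).mean(),np.median(zz[np.abs(zz)<20]))
E
```

```text
scene [284 211  37  24 130] [302.5 222.6] [ 483.6 -167.   117.6] [-111. -393.  111.] [ 497. -111. 1284.]
scene [223 239  18   8  84] [231.2 242.1] [397.1  -4.4  15.7] [-111. -393.    9.] [ 410.   17. 1284.]
0.9960034013605442 0.3820296156834502
top [281 223  38   9 120] [299.9 226.9] [ 483.4 -163.6  116.9] [ 473. -214.  104.] [ 494. -110.  123.]
top [236 255  15   9  79] [243.1 259.3] [397.9  -3.3  15.7] [386. -24.  11.] [410.  18.  21.]
0.9960799319727891 0.5906363374299417
```

View pics/scene_z.png

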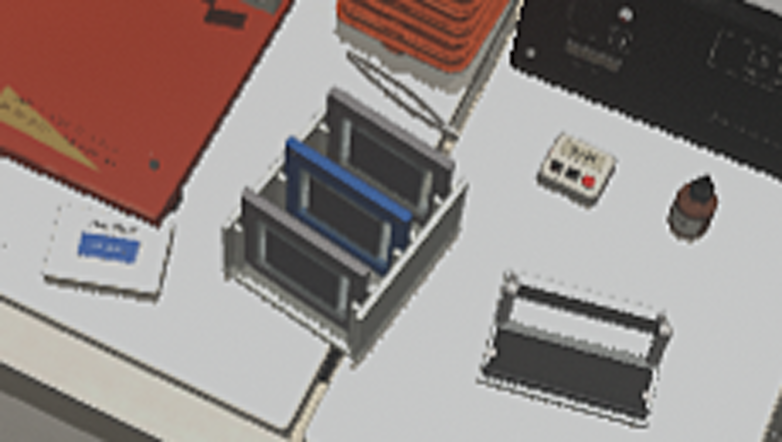

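View pics/top_z.png

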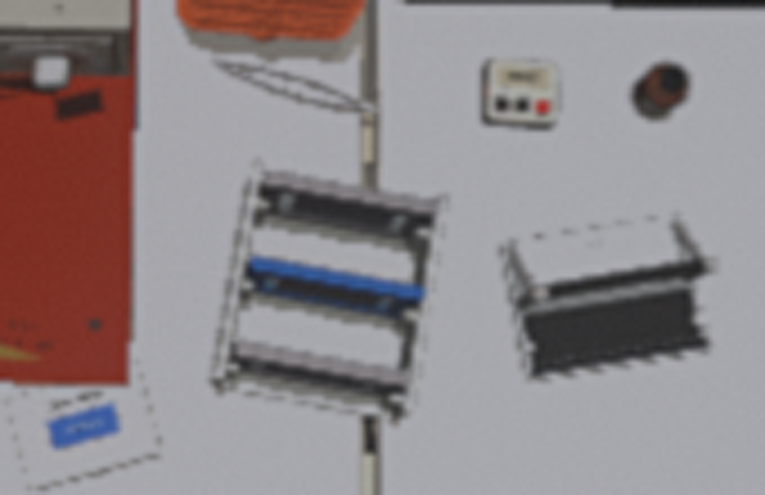

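```bash
python3 - <<'E'
from h import *
from scipy import stats
for n in ("scene","top"):
    p=np.load(f"pics/{n}0_p.npy");dep=np.load(f"pics/{n}0_d.npy");C=cloud(n,dep)
    X=C.reshape(-1,3);col=p.reshape(-1,3)
    s=(X[:,0]>360)&(X[:,0]<620)&(X[:,1]>-430)&(X[:,1]<-250)&(X[:,2]>3)&(X[:,2]<90)
    Y=X[s];print(n,len(Y),Y.min(0).round(),Y.max(0).round())
    c=col[s]
    # bar: z 50..75
    for lo,hi in ((4,11),(11,20),(20,50),(50,64),(64,80)):
        q=(Y[:,2]>lo)&(Y[:,2]<hi);
        if q.sum()>2: print(lo,hi,q.sum(),Y[q].mean(0).round(1),Y[q].min(0).round(),Y[q].max(0).round(),c[q].mean(0).round())
    # height map picture at 1mm grid
    im=np.zeros((280,520,3),np.uint8)
    s=(X[:,0]>340)&(X[:,0]<620)&(X[:,1]>-430)&(X[:,1]<90)&(X[:,2]>-10)&(X[:,2]<140)
    for a,b in zip(X[s],X[s][:,2]):
        v=int(np.clip((b+10)*1.7,0,255));cc=cv2.applyColorMap(np.uint8([[v]]),cv2.COLORMAP_JET)[0,0]
        cv2.circle(im,(int(90-a[1]),int(620-a[0])),1,cc.tolist(),-1)
    cv2.imwrite(f"pics/hm_{n}.png",cv2.resize(im,None,fx=1.5,fy=1.5,interpolation=0))
a=cv2.imread("pics/hm_scene.png");b=cv2.imread("pics/hm_top.png")
cv2.imwrite("pics/hm.png",cv2.resize(np.vstack([a,b]),(780,600*1) if 0 else (557,600)))
E
```

```text
scene 2554 [ 360. -429.    3.] [ 620. -250.   72.]
4 11 1433 [ 486.  -353.     7.2] [ 360. -429.    4.] [ 619. -250.   11.] [143. 144. 143.]
11 20 439 [ 500.5 -349.    14.3] [ 433. -425.   11.] [ 620. -277.   20.] [105. 104. 102.]
20 50 114 [ 544.8 -368.3   30.5] [ 438. -423.   20.] [ 620. -286.   50.] [84. 77. 74.]
50 64 83 [ 494.  -360.2   60.8] [ 478. -418.   50.] [ 620. -295.   64.] [85. 85. 83.]
64 80 143 [ 492.4 -356.6   66.8] [ 477. -417.   64.] [ 507. -297.   72.] [72. 71. 70.]
top 1696 [ 361. -430.    3.] [ 620. -251.   72.]
4 11 998 [ 493.4 -353.2    7.4] [ 361. -428.    4.] [ 619. -251.   11.] [115. 115. 118.]
11 20 261 [ 500.  -346.3   14.3] [ 433. -423.   11.] [ 620. -276.   20.] [93. 92. 93.]
20 50 74 [ 532.9 -347.6   30.8] [ 438. -413.   20.] [ 620. -280.   50.] [98. 93. 93.]
50 64 44 [ 493.4 -348.5   62. ] [ 481. -414.   51.] [ 514. -293.   64.] [82. 82. 83.]
64 80 111 [ 495.1 -355.4   66.7] [ 481. -415.   64.] [ 509. -294.   72.] [70. 69. 71.]
```

View pics/hm_top.png

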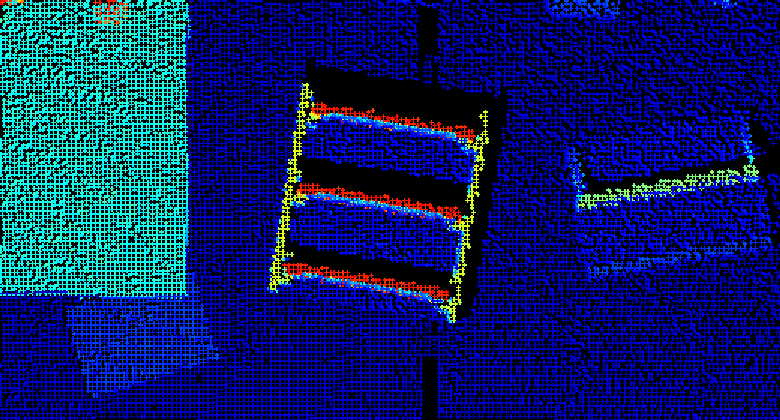

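View pics/hm_scene.png

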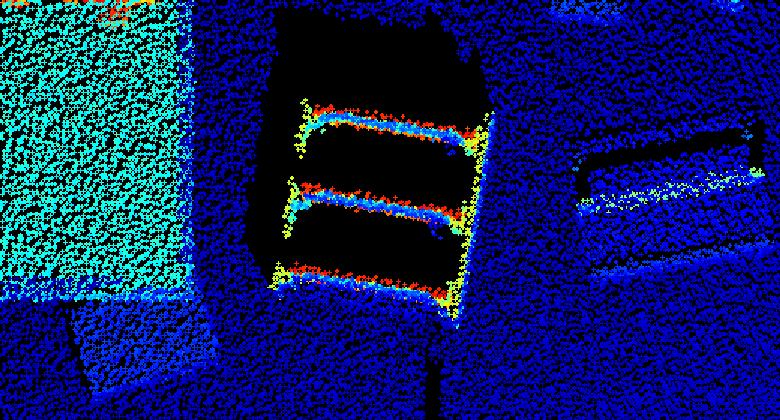

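The front lip faces −x, with the bar behind it. I'll fit the lines now.

```bash
python3 - <<'E'
from h import *
def fit(q):
    vx,vy,x0,y0=cv2.fitLine(q[:,:2].astype(np.float32),cv2.DIST_HUBER,0,.01,.01).ravel()
    if vy<0: vx,vy=-vx,-vy
    t=(q[:,:2]-[x0,y0])@[vx,vy]; a,b=np.percentile(t,[1,99]); P=lambda t:np.round([x0+vx*t,y0+vy*t],1)
    return "yaw",round(np.degrees(np.arctan2(-vx,vy)),2),"ctr",P((a+b)/2),"len",round(b-a,1),"z",q[:,2].mean().round(1), "sd",np.std((q[:,:2]-[x0,y0])@[vy,-vx]).round(1),len(q)
c0=np.array([484.,-165])
for n in ("scene","top"):
    p=np.load(f"pics/{n}0_p.npy");dep=np.load(f"pics/{n}0_d.npy");C=cloud(n,dep);X=C.reshape(-1,3);col=p.reshape(-1,3).astype(int)
    yaw=np.radians(-9.5);ax=np.array([np.cos(yaw),np.sin(yaw)])
    for off in(-54,0,54):
        r=(X[:,:2]-c0)@ax-off; l=(X[:,:2]-c0)@[-ax[1],ax[0]]
        s=(abs(r)<18)&(abs(l)<70)&(X[:,2]>112)&(X[:,2]<126)
        print(n,off,fit(X[s]))
    # blue colour bits, plane z=118 -- bright top face
    hsv=cv2.cvtColor(p,cv2.COLOR_RGB2HSV);m=cv2.inRange(hsv,(100,110,60),(130,255,255));m[:,:270]=0;m[:,325:]=0
    v,u=np.nonzero(m);V=hsv[v,u,2]
    P=plane(n,np.c_[u,v],118.);print(n,"blue",np.percentile(V,[10,50,90]),fit(P),"bright",fit(P[V>np.percentile(V,50)]))
    R=(X[:,0]>430)&(X[:,0]<550)&(X[:,1]>-430)&(X[:,1]<-280)
    b=R&(X[:,2]>64)&(X[:,2]<80);print("bar",fit(X[b]))
    b=R&(X[:,2]>62)&(X[:,2]<80)&(X[:,1]>-405)&(X[:,1]<-305);print("barmid",fit(X[b]))
    b=R&(X[:,2]>13)&(X[:,2]<20)&(X[:,0]<470)&(X[:,1]>-415)&(X[:,1]<-295);print("lip",fit(X[b]))
    b=R&(X[:,2]>5)&(X[:,2]<12)&(X[:,0]<485)&(X[:,0]>455)&(X[:,1]>-390)&(X[:,1]<-320);print("basez",np.median(X[b],0))
    b=R&(X[:,2]>5);print("ends",np.percentile(X[b]@np.array([np.sin(-.14),np.cos(.14),0]),[.5,1,99,99.5]))
E
```

```text
scene -54 ('yaw', np.float32(-9.47), 'ctr', array([ 429.9, -156.2]), 'len', np.float64(107.7), 'z', np.float64(117.0), 'sd', np.float64(3.0), 177)
scene 0 ('yaw', np.float32(-9.97), 'ctr', array([ 483. , -165.3]), 'len', np.float64(107.9), 'z', np.float64(116.8), 'sd', np.float64(3.0), 179)
scene 54 ('yaw', np.float32(-10.62), 'ctr', array([ 536.1, -174.4]), 'len', np.float64(108.0), 'z', np.float64(116.9), 'sd', np.float64(3.1), 167)
scene blue [ 92. 146. 155.] ('yaw', np.float32(-10.11), 'ctr', array([ 483.3, -165.2]), 'len', np.float64(105.3), 'z', np.float64(118.0), 'sd', np.float64(13.1), 143) bright ('yaw', np.float32(-9.96), 'ctr', array([ 484. , -168.2]), 'len', np.float64(95.0), 'z', np.float64(118.0), 'sd', np.float64(1.4), 67)
bar ('yaw', np.float32(10.38), 'ctr', array([ 492.5, -356.8]), 'len', np.float64(120.2), 'z', np.float64(66.8), 'sd', np.float64(2.9), 143)
barmid ('yaw', np.float32(10.88), 'ctr', array([ 491.8, -354.8]), 'len', np.float64(96.7), 'z', np.float64(66.1), 'sd', np.float64(3.0), 149)
lip ('yaw', np.float32(10.15), 'ctr', array([ 446.2, -357.7]), 'len', 
[... 754 characters left out ...]
d', np.float64(2.6), 120) bright ('yaw', np.float32(-9.38), 'ctr', array([ 485.3, -161.2]), 'len', np.float64(94.2), 'z', np.float64(118.0), 'sd', np.float64(1.5), 60)
bar ('yaw', np.float32(10.42), 'ctr', array([ 494.7, -354.1]), 'len', np.float64(120.5), 'z', np.float64(66.7), 'sd', np.float64(2.7), 111)
barmid ('yaw', np.float32(10.32), 'ctr', array([ 494.6, -353.6]), 'len', np.float64(98.1), 'z', np.float64(65.9), 'sd', np.float64(2.9), 118)
lip ('yaw', np.float32(9.58), 'ctr', array([ 448.8, -359.2]), 'len', np.float64(110.9), 'z', np.float64(16.0), 'sd', np.float64(5.1), 81)
basez [ 470.10730296 -354.32343334    8.38779202]
ends [-484.37939352 -483.10096125 -358.31849365 -357.60139859]
```

Call:
{"name": "jog_arm", "arguments": {
  "slide": [
    [0, 0, -0.05],
    [0, 0, -0.1],
    [0, 0, -0.12],
    [0, 0, -0.12],
    [0, 0, -0.12],
    [0, 0, -0.12],
    [0, 0, -0.12],
    [0, 0, -0.12],
    [0, 0, -0.1],
    [0, 0, 0]
  ],
  "rotation": [
    [0, 0, 0],
    [0, 0, 0],
    [0, 0, 0],
    [0, 0, 0],
    [0, 0, 0],
    [0, 0, 0],
    [0, 0, 0],
    [0, 0, 0],
    [0, 0, 0],
    [0, 0, 0]
  ],
  "fingers": 0.4,
  "squeeze": 30
}}

```text
time: 1.1
ee_pos: [146.2, 556.6, 625.4]
tool_rot: [[-0.967, 0.254, 0.004], [0.254, 0.967, 0.011], [-0.001, 0.011, -1.0]]
force: [-0.4, -0.0, 0.7]
gripper_width: 34.1
```

```bash
python3 - <<'E'
from h import *
s=get_state();print({k:np.round(v,3).tolist() for k,v in s.items()})
for n in ("scene","top"):
    dep=np.load(f"pics/{n}0_d.npy");X=cloud(n,dep).reshape(-1,3)
    print(n,rays(n,[[280,210]])[0])
    # tallest obstacle vs azimuth for radius < 900
    r=np.hypot(X[:,0],X[:,1]);a=np.degrees(np.arctan2(X[:,1],X[:,0]))
    for lo in range(-60,120,12):
        out=[]
        for r0 in range(200,900,100):
            k=(a>=lo)&(a<lo+12)&(r>=r0)&(r<r0+100)
            out.append(int(np.percentile(X[k,2],99.5)) if k.sum()>20 else None)
        print(lo,out)
E
```

```text
{'time': 1.1, 'joints': [1.24, 0.282, 0.592, 0.0, 2.256, -0.074], 'dq': [0.002, 0.009, 0.154, -0.0, -0.077, 0.0], 'effort': [-0.266, -41.105, -25.443, -0.016, 0.263, 0.0], 'ee_pos': [146.225, 556.589, 625.387], 'tool_rot': [[-0.967, 0.254, 0.004], [0.254, 0.967, 0.011], [-0.001, 0.011, -1.0]], 'force': [-0.384, -0.042, 0.732], 'torque': [0.017, -0.005, 0.003], 'gripper_width': 34.075}
scene [-111.02991928 -392.77062074 1283.62792531]
-60 [4, -839, 2, 5, 644, 612, None]
-48 [5, 0, 6, 19, 68, 552, 537]
-36 [-752, 4, 118, 115, 66, 188, 403]
-24 [-2, 5, 120, 121, 164, 189, 415]
-12 [0, 20, 66, 78, 251, 256, 257]
0 [1, 19, 55, 55, 254, 388, 272]
12 [0, 5, 184, 409, 511, 481, 351]
24 [None, 4, 213, 477, 483, 485, None]
36 [2, 2, 445, 460, 430, 466, None]
48 [None, None, 56, 61, 107, 53, -837]
60 [None, None, None, 57, 57, -834, -834]
72 [None, None, None, -835, -835, -834, -835]
84 [None, None, None, -835, -833, -837, -833]
96 [None, None, None, None, None, None, None]
108 [None, None, None, None, -841, -840, None]
top [ 337.27234876  -57.8249384  1198.31465026]
-60 [0, -839, 1, 4, 526, 544, None]
-48 [1, 0, 5, 19, 69, 552, 573]
-36 [-759, 3, 118, 99, 66, 188, 399]
-24 [-1, 5, 120, 121, 163, 188, 414]
-12 [0, 1198, 80, 80, 252, 255, 255]
0 [0, 19, 55, 54, 255, 382, 272]
12 [-1, 5, 185, 210, 513, 482, 434]
24 [-765, 4, 214, 479, 483, 483, 286]
36 [3, 0, 447, 460, 430, 450, 60]
48 [1, -837, 55, 62, 61, 55, None]
60 [-829, -836, -834, 56, 57, -837, None]
72 [-837, -837, 300, 323, -836, -834, -836]
84 [None, -838, -837, -837, -838, -838, -837]
96 [None, -837, -837, -836, -836, -835, -838]
108 [None, -836, -837, -837, -836, -836, -837]
```

Call:
{"name": "jog_arm", "arguments": {
  "slide": [
    [-0.06, -0.001, 0],
    [-0.115, -0.0046, 0],
    [-0.115, -0.0046, 0],
    [-0.115, -0.0046, 0],
    [-0.115, -0.0046, 0],
    [-0.115, -0.0046, 0],
    [-0.115, -0.0046, 0],
    [-0.115, -0.0046, 0],
    [-0.115, -0.0046, 0],
    [-0.115, -0.0046, 0]
  ],
  "rotation": [
    [0, 0, 0.028],
    [0, 0, 0.0533],
    [0, 0, 0.0533],
    [0, 0, 0.0533],
    [0, 0, 0.0533],
    [0, 0, 0.0533],
    [0, 0, 0.0533],
    [0, 0, 0.0533],
    [0, 0, 0.0533],
    [0, 0, 0.0533]
  ]
}}

```text
time: 2.1
ee_pos: [491.4, 300.1, 617.4]
tool_rot: [[-0.522, 0.853, -0.003], [0.853, 0.522, -0.001], [0.0, -0.003, -1.0]]
force: [0.6, 0.7, 0.1]
gripper_width: 34.4
```

Call:
{"name": "jog_arm", "arguments": {
  "slide": [
    [-0.115, -0.0046, 0],
    [-0.115, -0.0046, 0],
    [-0.115, -0.0046, 0],
    [-0.115, -0.0046, 0],
    [-0.115, -0.0046, 0],
    [-0.115, -0.0046, 0],
    [-0.115, -0.0046, 0],
    [-0.115, -0.0046, 0],
    [-0.115, -0.0046, 0],
    [0, 0, 0]
  ],
  "rotation": [
    [0, 0, 0.0533],
    [0, 0, 0.0533],
    [0, 0, 0.0533],
    [0, 0, 0.0533],
    [0, 0, 0.0533],
    [0, 0, 0.0533],
    [0, 0, 0.0533],
    [0, 0, 0.0533],
    [0, 0, 0.0533],
    [0, 0, 0]
  ]
}}

```text
time: 3.1
ee_pos: [567.1, -101.9, 617.2]
tool_rot: [[0.176, 0.984, -0.004], [0.984, -0.176, -0.001], [-0.002, -0.004, -1.0]]
force: [1.0, 0.7, 0.8]
gripper_width: 34.1
```

```bash
cat >> h.py <<'E'
from scipy.spatial.transform import Rotation as Ro
def Rt(yaw_deg,lean_deg=0):
    # tool y = object x axis (yaw), tool z = -object z; object leaned back about its y by lean
    O=(Ro.from_euler('z',yaw_deg,degrees=True)*Ro.from_euler('y',lean_deg,degrees=True)).as_matrix()
    return np.c_[O[:,1],O[:,0],-O[:,2]]
def delta(p,R):
    s=get_state();T=np.array(s['tool_rot']);d=np.array(T).T@(np.array(p)-s['ee_pos'])
    rv=Ro.from_matrix(T.T@R).as_rotvec()
    print("t",s['time'],"q",np.round(s['joints'],3),"pos",np.round(s['ee_pos'],1),"mm",d.round(1),"frac",(d/400).round(4),"rot frac",(rv/1.5).round(4),"F",np.round(s['force'],1),"w",s['gripper_width'])
E
python3 -c "
from h import *
delta([484.2,-164.3,170],Rt(-9.7))"
```

```text
t 3.1 q [-2.500e-01  2.870e-01  6.060e-01 -2.000e-03  2.252e+00 -7.500e-02] pos [ 567.1 -101.9  617.2] mm [-75.3 -69.1 447.6] frac [-0.1883 -0.1727  1.119 ] rot frac [-0.0024  0.001  -0.0048] F [1.  0.7 0.8] w 34.13939393721797
```

Call:
{"name": "jog_arm", "arguments": {
  "slide": [
    [-0.0471, -0.0432, 0.05],
    [-0.0471, -0.0432, 0.1],
    [-0.0471, -0.0432, 0.1],
    [-0.047, -0.0431, 0.1],
    [0, 0, 0.12],
    [0, 0, 0.12],
    [0, 0, 0.12],
    [0, 0, 0.12],
    [0, 0, 0.12],
    [0, 0, 0.06]
  ],
  "rotation": [
    [-0.0012, 0.0005, -0.0024],
    [-0.0012, 0.0005, -0.0024],
    [0, 0, 0],
    [0, 0, 0],
    [0, 0, 0],
    [0, 0, 0],
    [0, 0, 0],
    [0, 0, 0],
    [0, 0, 0],
    [0, 0, 0]
  ]
}}

```text
time: 4.1
ee_pos: [485.1, -157.1, 210.1]
tool_rot: [[0.158, 0.987, -0.004], [0.987, -0.158, 0.005], [0.004, -0.005, -1.0]]
force: [-0.7, -1.2, -0.6]
gripper_width: 34.0
```

Call:
{"name": "jog_arm", "arguments": {
  "slide": [
    [0, 0, 0.05],
    [0, 0, 0.03],
    [0, 0, 0],
    [0, 0, 0],
    [0, 0, 0],
    [0, 0, 0],
    [0, 0, 0],
    [0, 0, 0],
    [0, 0, 0],
    [0, 0, 0]
  ],
  "rotation": [
    [0, 0, 0],
    [0, 0, 0],
    [0, 0, 0],
    [0, 0, 0],
    [0, 0, 0],
    [0, 0, 0],
    [0, 0, 0],
    [0, 0, 0],
    [0, 0, 0],
    [0, 0, 0]
  ]
}}

```text
time: 5.1
ee_pos: [488.7, -159.4, 183.2]
tool_rot: [[0.159, 0.987, 0.004], [0.987, -0.159, 0.001], [0.001, 0.004, -1.0]]
force: [0.3, -0.9, 0.5]
gripper_width: 34.5
```

```bash
python3 - <<'E'
from h import *
delta([484.2,-164.3,88],Rt(-9.7))
for n,(a,b,c,d) in {"scene":(230,130,400,290),"top":(230,165,390,275)}.items():
    p,dep=imaging.grab_frame(n)
    k=3.5 if n=='scene' else 4.5
    cv2.imwrite(f"pics/{n}_1.png",cv2.resize(p[b:d,a:c,::-1],None,fx=k,fy=k,interpolation=cv2.INTER_CUBIC))
E
```

```text
t 5.1 q [-0.399  0.265  1.703  0.002  1.17  -0.24 ] pos [ 488.7 -159.4  183.2] mm [-5.7 -4.1 95.2] frac [-0.0142 -0.0101  0.2379] rot frac [ 0.0025 -0.001   0.0062] F [ 0.3 -0.9  0.5] w 34.481372585606316
```

View pics/scene_1.png

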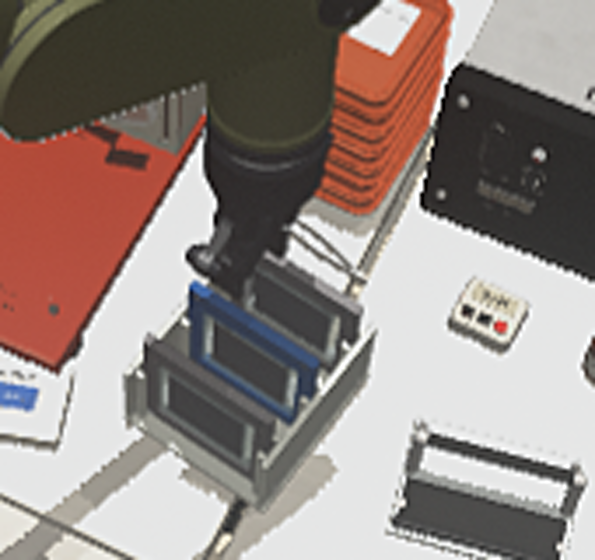

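View pics/top_1.png

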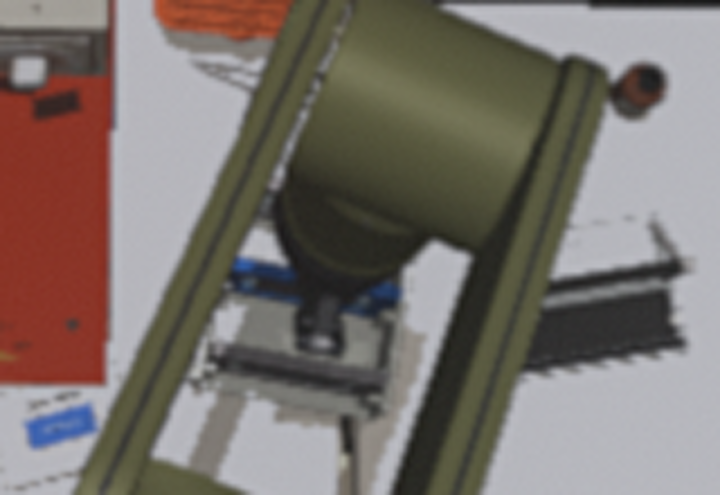

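The pictures show the fingers above the blue rail. The front finger is at scene-crop (205,258) and the rear one is behind the frame. I'll correct the few millimetres of lateral offset next.

Call:
{"name": "jog_arm", "arguments": {
  "slide": [
    [-0.0071, -0.005, 0.02],
    [-0.0071, -0.005, 0.04],
    [0, 0, 0.04],
    [0, 0, 0],
    [0, 0, 0],
    [0, 0, 0],
    [0, 0, 0],
    [0, 0, 0],
    [0, 0, 0],
    [0, 0, 0]
  ],
  "rotation": [
    [0, 0, 0.003],
    [0, 0, 0.003],
    [0, 0, 0],
    [0, 0, 0],
    [0, 0, 0],
    [0, 0, 0],
    [0, 0, 0],
    [0, 0, 0],
    [0, 0, 0],
    [0, 0, 0]
  ]
}}

```text
time: 6.2
ee_pos: [484.1, -164.3, 143.3]
tool_rot: [[0.168, 0.986, 0.004], [0.986, -0.168, 0.001], [0.001, 0.004, -1.0]]
force: [-0.2, -0.1, -0.1]
gripper_width: 34.0
```

```bash
python3 - <<'E'
from h import *
delta([484.2,-164.3,88],Rt(-9.7))
p,dep=imaging.grab_frame("scene")
cv2.imwrite(f"pics/scene_2.png",cv2.resize(p[150:270,240:360,::-1],None,fx=5,fy=5,interpolation=cv2.INTER_CUBIC))
delta([484.2,-164.3,88],Rt(-9.7))
E
```

```text
t 6.2 q [-0.412  0.304  1.763  0.003  1.071 -0.244] pos [ 484.1 -164.3  143.3] mm [-0.1 -0.2 55.3] frac [-0.0002 -0.0004  0.1383] rot frac [ 0.0027 -0.0009  0.0003] F [-0.2 -0.1 -0.1] w 33.97096876511819
t 6.25 q [-0.412  0.305  1.763  0.003  1.071 -0.244] pos [ 484.1 -164.3  143.2] mm [-0.1 -0.1 55.2] frac [-1.000e-04 -3.000e-04  1.381e-01] rot frac [ 0.0026 -0.001   0.0003] F [-0.7  1.1 -0.9] w 34.064276790470686
```

View pics/scene_2.png

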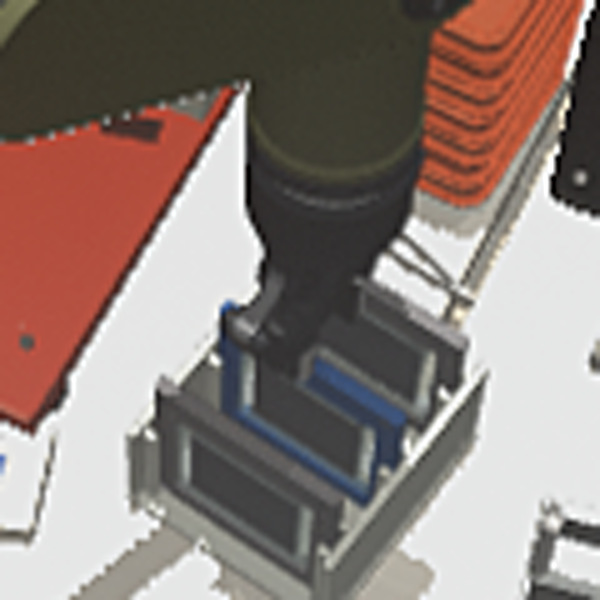

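The jaws straddle the blue rail, so I'll descend and close.

Call:
{"name": "jog_arm", "arguments": {
  "slide": [
    [0, 0, 0.025],
    [0, 0, 0.04],
    [0, 0, 0.04],
    [0, 0, 0.02],
    [0, 0, 0.013],
    [0, 0, 0],
    [0, 0, 0],
    [0, 0, 0],
    [0, 0, 0],
    [0, 0, 0]
  ],
  "rotation": [
    [0.0026, -0.001, 0],
    [0, 0, 0],
    [0, 0, 0],
    [0, 0, 0],
    [0, 0, 0],
    [0, 0, 0],
    [0, 0, 0],
    [0, 0, 0],
    [0, 0, 0],
    [0, 0, 0]
  ]
}}

```text
time: 7.25
ee_pos: [484.3, -164.4, 88.3]
tool_rot: [[0.168, 0.986, 0.001], [0.986, -0.168, -0.0], [-0.0, 0.001, -1.0]]
force: [0.1, -0.2, -0.7]
gripper_width: 34.2
```

Call:
{"name": "jog_arm", "arguments": {
  "slide": [
    [0, 0, 0],
    [0, 0, 0],
    [0, 0, 0],
    [0, 0, 0],
    [0, 0, 0],
    [0, 0, 0],
    [0, 0, 0],
    [0, 0, 0],
    [0, 0, 0],
    [0, 0, 0]
  ],
  "rotation": [
    [0, 0, 0],
    [0, 0, 0],
    [0, 0, 0],
    [0, 0, 0],
    [0, 0, 0],
    [0, 0, 0],
    [0, 0, 0],
    [0, 0, 0],
    [0, 0, 0],
    [0, 0, 0]
  ],
  "fingers": 0,
  "squeeze": 35
}}

```text
time: 8.25
ee_pos: [484.4, -164.4, 88.1]
tool_rot: [[0.168, 0.986, 0.0], [0.986, -0.168, -0.0], [-0.0, 0.0, -1.0]]
force: [0.4, 0.3, 4.4]
gripper_width: 8.7
```

```bash
python3 - <<'E'
from h import *
delta([484.2,-164.3,188],Rt(-9.7))
E
```

```text
t 8.25 q [-0.41   0.377  1.826 -0.     0.939 -0.241] pos [ 484.4 -164.4   88.1] mm [  0.1  -0.1 -99.9] frac [ 2.000e-04 -3.000e-04 -2.498e-01] rot frac [0.0003 0.0001 0.0003] F [0.4 0.3 4.4] w 8.664181952645125
```

Call:
{"name": "jog_arm", "arguments": {
  "slide": [
    [0, 0, -0.01],
    [0, 0, -0.02],
    [0, 0, -0.03],
    [0, 0, -0.04],
    [0, 0, -0.05],
    [0, 0, -0.05],
    [0, 0, -0.05],
    [0, 0, -0.05],
    [0, 0, -0.03],
    [0, 0, 0]
  ],
  "rotation": [
    [0, 0, 0],
    [0, 0, 0],
    [0, 0, 0],
    [0, 0, 0],
    [0, 0, 0],
    [0, 0, 0],
    [0, 0, 0],
    [0, 0, 0],
    [0, 0, 0],
    [0, 0, 0]
  ]
}}

```text
time: 9.25
ee_pos: [484.5, -164.5, 221.9]
tool_rot: [[0.168, 0.986, 0.002], [0.986, -0.168, -0.001], [-0.001, 0.002, -1.0]]
force: [-0.4, -0.3, -1.4]
gripper_width: 8.3
```

```bash
python3 - <<'E'
from h import *
yaw=np.radians(10.4);bar=np.array([494.,-355.2]);ax=np.array([np.cos(yaw),np.sin(yaw)])
o=bar-8*ax;print("rest origin",o)
# target: rear lower edge at local x=-17,z=8 ; frame centre
R=Rt(10.4,20);O=np.c_[R[:,1],R[:,0],-R[:,2]]
e=np.r_[o-17*ax,8]; c=e-4.5*O[:,0]+55*O[:,2]
tcp=c+(88-63)*O[:,2]
print("centre",c,"tcp",tcp,"approach",tcp+[0,0,60])
delta(tcp+[0,0,110],Rt(10.4,0))
delta(tcp+[0,0,110],R)
p,dep=imaging.grab_frame("scene")
cv2.imwrite(f"pics/scene_3.png",cv2.resize(p[110:280,230:420,::-1],None,fx=3.5,fy=3.5,interpolation=cv2.INTER_CUBIC))
E
```

```text
rest origin [ 486.13142823 -356.64415316]
centre [ 483.75363544 -357.0805598    61.22218479] tcp [ 492.16366682 -355.53703021   84.71450031] approach [ 492.16366682 -355.53703021  144.71450031]
t 9.25 q [-0.41   0.225  1.651 -0.     1.263 -0.241] pos [ 484.5 -164.5  221.9] mm [-187.    39.6   27.4] frac [-0.4674  0.0991  0.0685] rot frac [ 0.0015  0.0008 -0.2336] F [-0.4 -0.3 -1.4] w 8.284435352613594
t 9.25 q [-0.41   0.225  1.651 -0.     1.263 -0.241] pos [ 484.5 -164.5  221.9] mm [-187.    39.6   27.4] frac [-0.4674  0.0991  0.0685] rot frac [ 0.2318 -0.04   -0.2313] F [-0.4 -0.3 -1.4] w 8.284435352613594
```

View pics/scene_3.png

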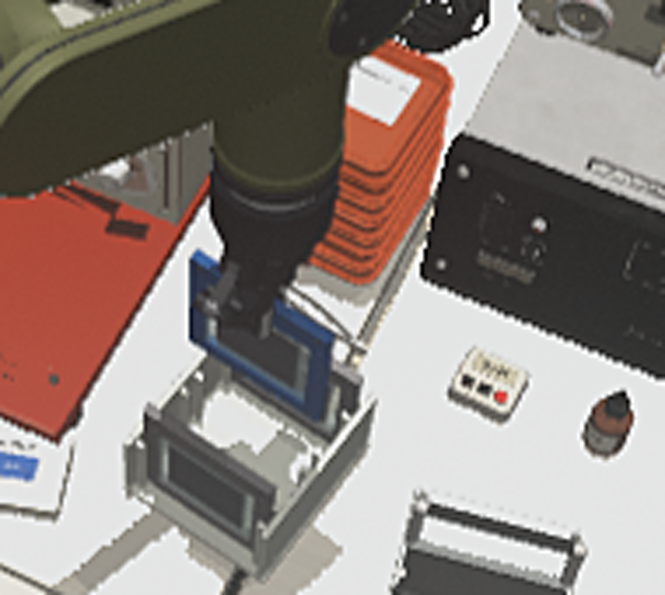

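Call:
{"name": "jog_arm", "arguments": {
  "slide": [
    [-0.04, 0.01, 0],
    [-0.08, 0.015, 0],
    [-0.09, 0.02, 0],
    [-0.09, 0.02, 0],
    [-0.09, 0.02, 0],
    [-0.05, 0.014, 0],
    [-0.0274, 0, 0],
    [0, 0, 0],
    [0, 0, 0],
    [0, 0, 0]
  ],
  "rotation": [
    [0, 0, 0],
    [0, 0, 0],
    [0, 0, 0],
    [0, 0, 0],
    [0, 0, 0],
    [0.05, -0.008, -0.05],
    [0.05, -0.008, -0.05],
    [0.05, -0.008, -0.05],
    [0.05, -0.008, -0.05],
    [0.0318, -0.008, -0.0313]
  ]
}}

```text
time: 10.3
ee_pos: [492.4, -356.3, 217.5]
tool_rot: [[-0.183, 0.921, -0.343], [0.983, 0.173, -0.06], [0.004, -0.348, -0.937]]
force: [-0.1, -0.3, -1.3]
gripper_width: 8.5
```

```bash
python3 - <<'E'
from h import *
delta([492.2,-355.5,144.7],Rt(10.4,20))
E
```

```text
t 10.3 q [-0.555  0.511  1.261 -0.234  1.638 -0.724] pos [ 492.4 -356.3  217.5] mm [ 0.5 25.3 68.3] frac [0.0013 0.0633 0.1707] rot frac [-0.0042 -0.0021  0.0026] F [-0.1 -0.3 -1.3] w 8.456245765239656
```

Call:
{"name": "jog_arm", "arguments": {
  "slide": [
    [0.0013, 0.013, 0.034],
    [0, 0.0165, 0.045],
    [0, 0.0165, 0.045],
    [0, 0.0173, 0.0467],
    [0, 0, 0],
    [0, 0, 0],
    [0, 0, 0],
    [0, 0, 0],
    [0, 0, 0],
    [0, 0, 0]
  ],
  "rotation": [
    [-0.0042, -0.002, 0.0026],
    [0, 0, 0],
    [0, 0, 0],
    [0, 0, 0],
    [0, 0, 0],
    [0, 0, 0],
    [0, 0, 0],
    [0, 0, 0],
    [0, 0, 0],
    [0, 0, 0]
  ]
}}

```text
time: 11.3
ee_pos: [493.4, -355.0, 147.9]
tool_rot: [[-0.179, 0.927, -0.331], [0.984, 0.167, -0.063], [-0.003, -0.337, -0.942]]
force: [-0.3, -0.0, -1.3]
gripper_width: 8.2
```

```bash
python3 - <<'E'
from h import *
R=Rt(10.4,20);O=np.c_[R[:,1],R[:,0],-R[:,2]]
delta([492.2,-355.5,84.7],R)
s=get_state();T=np.array(s['tool_rot']);tcp=np.array(s['ee_pos'])
O=np.c_[T[:,1],T[:,0],-T[:,2]]
for n,(a,b,c,d) in {"scene":(320,150,450,300),"top":(310,150,420,270)}.items():
    p,dep=imaging.grab_frame(n);np.save(f"pics/{n}4_p.npy",p);np.save(f"pics/{n}4_d.npy",dep)
    q=p.copy()
    C=tcp-25*O[:,2]
    P=[C+O@np.array([x,y,z]) for x,y,z in [(-4.5,-55,-55),(-4.5,55,-55),(-4.5,55,55),(-4.5,-55,55)]]
    uv=proj(n,P);print(n,uv.round(1).tolist())
    k=4.; big=cv2.resize(q[b:d,a:c,::-1],None,fx=k,fy=k,interpolation=cv2.INTER_CUBIC)
    for u in uv: cv2.circle(big,tuple(np.int32((u-[a,b]+.5)*k)),3,(0,255,0),1)
    cv2.imwrite(f"pics/{n}_4.png",big)
    hsv=cv2.cvtColor(p,cv2.COLOR_RGB2HSV);m=cv2.inRange(hsv,(100,110,40),(130,255,255));m[:,:300]=0
    X=cloud(n,dep)[m>0]
    L=(X-C)@O; L=L[np.abs(L).max(1)<75];print(n,len(L),np.percentile(L,[1,5,50,95,99],axis=0).round(1).tolist())
E
```

```text
t 11.3 q [-0.554  0.559  1.355 -0.231  1.488 -0.683] pos [ 493.4 -355.   147.9] mm [-0.1 20.1 59.9] frac [-0.0002  0.0502  0.1498] rot frac [ 0.0038  0.0017 -0.002 ] F [-0.3 -0.  -1.3] w 8.16929311291975
scene [[392.4, 275.8], [348.0, 263.8], [356.6, 231.4], [403.7, 243.7]]
scene 475 [[-10.1, -52.9, -52.8], [-8.4, -51.6, -47.7], [-5.3, -20.3, 23.1], [-0.0, 53.1, 55.2], [1.4, 54.3, 56.3]]
top [[385.2, 234.0], [348.2, 240.3], [353.9, 222.5], [394.1, 215.9]]Traceback (most recent call last):
  File "<stdin>", line 17, in <module>
    return _quantile_unchecked(
        a, q, axis, out, overwrite_input, method, keepdims, weights)
    return _ureduce(a,
                    func=_quantile_ureduce_func,
    ...<5 lines>...
                    overwrite_input=overwrite_input,
                    method=method)
    r = func(a, **kwargs)
    result = _quantile(arr,
                       quantiles=q,
    ...<2 lines>...
                       out=out,
                       weights=wgt)
    slices_having_nans = np.isnan(arr[-1, ...])
                                  ~~~^^^^^^^^^
IndexError: index -1 is out of bounds for axis 0 with size 0
```

View pics/scene_4.png

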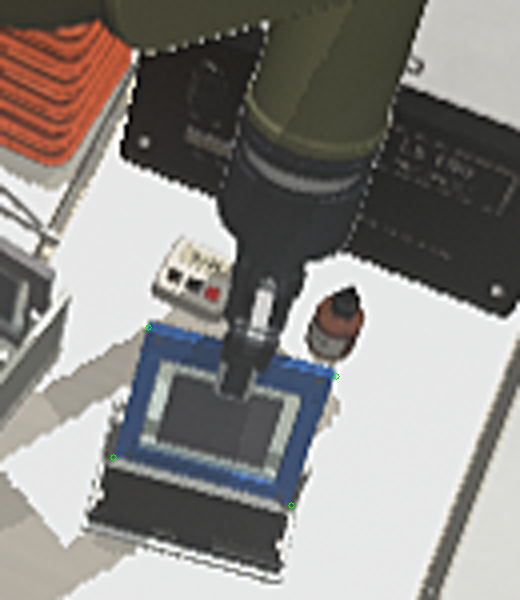

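View pics/top_4.png

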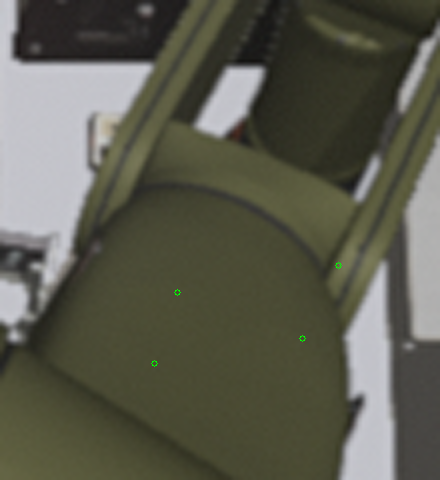

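In the scene picture the held frame's corners match the prediction, at crop (150,327), (335,376), (290,506) and (113,457). I'll check the lateral alignment against the rest in that same camera.

```bash
python3 - <<'E'
from h import *
yaw=np.radians(10.4);ay=np.array([-np.sin(yaw),np.cos(yaw)]);ax=np.array([np.cos(yaw),np.sin(yaw)])
p=np.load("pics/scene4_p.npy");d=np.load("pics/scene4_d.npy")
m=cv2.inRange(cv2.cvtColor(p,cv2.COLOR_RGB2HSV),(100,110,40),(130,255,255));m[:,:300]=0
X=cloud("scene",d)[m>0];X=X[(X[:,2]>50)&(X[:,2]<185)]
l=X[:,:2]@ay; print("frame mid by 3d",np.percentile(l,[1,99]),np.percentile(l,[1,99]).mean())
A=np.c_[X[:,:2]@ax,l,np.ones(len(X))];k,*_=np.linalg.lstsq(A,X[:,2],rcond=None)
print("plane fit lean",np.degrees(np.arctan(1/k[0])),"yaw err deg",np.degrees(np.arctan(k[1]/k[0])))
s=get_state();print("tool mid",np.array(s['ee_pos'])[:2]@ay)
for n in("scene","top"):
    dep=np.load(f"pics/{n}0_d.npy");Y=cloud(n,dep).reshape(-1,3)
    for lo,hi in((5,20),(40,80),(62,80)):
        b=(Y[:,0]>430)&(Y[:,0]<530)&(Y[:,1]>-430)&(Y[:,1]<-280)&(Y[:,2]>lo)&(Y[:,2]<hi)
        q=Y[b][:,:2]@ay;e=np.percentile(q,[1,99]);print(n,lo,e,e.mean(),np.diff(e))
E
```

```text
frame mid by 3d [-491.1645684  -383.89299765] -437.5287830282515
plane fit lean 20.84040008923239 yaw err deg -0.2206738965312745
tool mid -438.11427153993367
scene 5 [-501.83266125 -377.00753031] -439.4200957816857 [124.82513094]
scene 40 [-501.02595867 -378.5195298 ] -439.77274423336047 [122.50642887]
scene 62 [-499.39354337 -379.33492328] -439.3642333221212 [120.05862009]
top 5 [-500.24154325 -375.7585702 ] -438.000056724563 [124.48297306]
top 40 [-497.82234555 -376.44006939] -437.13120747140385 [121.38227615]
top 62 [-497.73665116 -377.62998082] -437.68331598843884 [120.10667034]
```

```bash
python3 - <<'E'
from h import *
yaw=np.radians(10.4);ay=np.array([-np.sin(yaw),np.cos(yaw),0]);ax=np.array([np.cos(yaw),np.sin(yaw),0])
delta(np.array([492.2,-355.5,84.7])+[0,0,5]-4*ax-1.4*ay,Rt(10.4,20))
E
```

```text
t 11.4 q [-0.554  0.559  1.355 -0.231  1.487 -0.683] pos [ 493.2 -354.9  147.6] mm [-1.6 14.7 56.2] frac [-0.0041  0.0367  0.1406] rot frac [ 0.0035  0.0015 -0.002 ] F [-0.9  0.7 -1.7] w 8.339887755361051
```

Call:
{"name": "jog_arm", "arguments": {
  "slide": [
    [-0.0041, 0.0068, 0.02],
    [0, 0.0075, 0.03],
    [0, 0.0075, 0.03],
    [0, 0.0075, 0.03],
    [0, 0.005, 0.02],
    [0, 0.0025, 0.0106],
    [0, 0, 0],
    [0, 0, 0],
    [0, 0, 0],
    [0, 0, 0]
  ],
  "rotation": [
    [0.0035, 0.0015, -0.002],
    [0, 0, 0],
    [0, 0, 0],
    [0, 0, 0],
    [0, 0, 0],
    [0, 0, 0],
    [0, 0, 0],
    [0, 0, 0],
    [0, 0, 0],
    [0, 0, 0]
  ]
}}

```text
time: 12.4
ee_pos: [488.5, -357.7, 89.9]
tool_rot: [[-0.181, 0.924, -0.336], [0.984, 0.17, -0.062], [-0.0, -0.342, -0.94]]
force: [0.2, -0.2, -1.6]
gripper_width: 8.4
```

```bash
python3 - <<'E'
from h import *
yaw=np.radians(10.4);ay=np.array([-np.sin(yaw),np.cos(yaw),0]);ax=np.array([np.cos(yaw),np.sin(yaw),0])
delta(np.array([492.2,-355.5,84.7])+[0,0,5]-1.4*ay,Rt(10.4,20))
s=get_state();print(s['force'],s['torque'])
p,d=imaging.grab_frame("scene");np.save("pics/scene5_d.npy",d);np.save("pics/scene5_p.npy",p)
cv2.imwrite(f"pics/scene_5.png",cv2.resize(p[180:280,320:440,::-1],None,fx=5,fy=5,interpolation=cv2.INTER_CUBIC))
E
```

```text
t 12.4 q [-0.56   0.613  1.416 -0.238  1.38  -0.665] pos [ 488.5 -357.7   89.9] mm [ 0.1  3.8 -1.2] frac [ 0.0002  0.0096 -0.003 ] rot frac [ 0.0003  0.0002 -0.0001] F [ 0.2 -0.2 -1.6] w 8.361874107698624
[ 0.19234645 -0.23806253 -1.55153271] [ 0.04788799 -0.26891322  0.01546189]
```

View pics/scene_5.png

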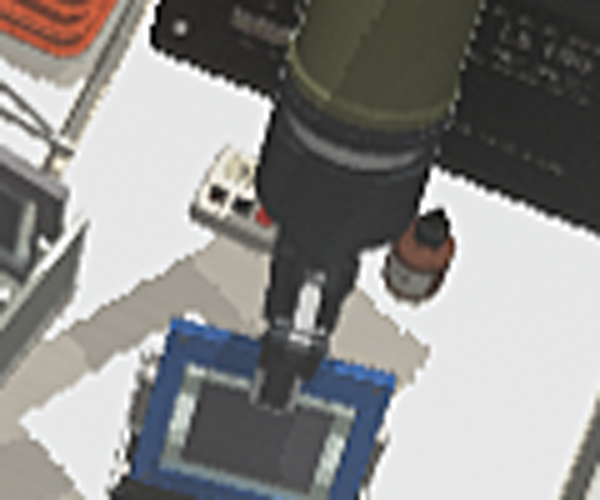

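Call:
{"name": "jog_arm", "arguments": {
  "slide": [
    [0, 0.0012, -0.0004],
    [0, 0.0012, -0.0004],
    [0, 0.0012, -0.0004],
    [0, 0.0012, -0.0004],
    [0, 0.0012, -0.0004],
    [0, 0.0012, -0.0004],
    [0, 0, 0],
    [0, 0, 0],
    [0, 0, 0],
    [0, 0, 0]
  ],
  "rotation": [
    [0, 0, 0],
    [0, 0, 0],
    [0, 0, 0],
    [0, 0, 0],
    [0, 0, 0],
    [0, 0, 0],
    [0, 0, 0],
    [0, 0, 0],
    [0, 0, 0],
    [0, 0, 0]
  ]
}}

```text
time: 13.45
ee_pos: [491.0, -356.9, 89.2]
tool_rot: [[-0.18, 0.924, -0.337], [0.984, 0.17, -0.061], [0.001, -0.343, -0.939]]
force: [0.3, -0.8, -1.4]
gripper_width: 8.4
```

Call:
{"name": "jog_arm", "arguments": {
  "slide": [
    [0, 0.0012, -0.0004],
    [0, 0, 0],
    [0, 0.0012, -0.0004],
    [0, 0, 0],
    [0, 0, 0],
    [0, 0, 0],
    [0, 0, 0],
    [0, 0, 0],
    [0, 0, 0],
    [0, 0, 0]
  ],
  "rotation": [
    [0, 0, 0],
    [0, 0, 0],
    [0, 0, 0],
    [0, 0, 0],
    [0, 0, 0],
    [0, 0, 0],
    [0, 0, 0],
    [0, 0, 0],
    [0, 0, 0],
    [0, 0, 0]
  ]
}}

```text
time: 14.45
ee_pos: [492.1, -356.7, 89.1]
tool_rot: [[-0.181, 0.924, -0.337], [0.984, 0.17, -0.061], [0.001, -0.343, -0.94]]
force: [1.2, -0.5, -0.6]
gripper_width: 8.5
```

Call:
{"name": "jog_arm", "arguments": {
  "slide": [
    [0, 0.0012, -0.0004],
    [0, 0, 0],
    [0, 0.0012, -0.0004],
    [0, 0, 0],
    [0, 0, 0],
    [0, 0, 0],
    [0, 0, 0],
    [0, 0, 0],
    [0, 0, 0],
    [0, 0, 0]
  ],
  "rotation": [
    [0, 0, 0],
    [0, 0, 0],
    [0, 0, 0],
    [0, 0, 0],
    [0, 0, 0],
    [0, 0, 0],
    [0, 0, 0],
    [0, 0, 0],
    [0, 0, 0],
    [0, 0, 0]
  ]
}}

```text
time: 15.45
ee_pos: [493.1, -356.5, 89.1]
tool_rot: [[-0.18, 0.924, -0.337], [0.984, 0.17, -0.061], [0.001, -0.343, -0.939]]
force: [-1.0, 0.4, -1.0]
gripper_width: 8.2
```

```bash
python3 -c "
from h import *
for i in range(4):
    s=get_state();print(np.round(s['ee_pos'],2),np.round(s['force'],2),np.round(s['torque'],3)); imaging.grab_frame('scene')
"
```

```text
[ 493.05 -356.54   89.12] [-0.98  0.38 -1.  ] [ 0.058 -0.234  0.05 ]
[ 493.05 -356.52   89.11] [ 0.19  0.51 -2.04] [ 0.08  -0.24   0.012]
[ 493.03 -356.53   89.1 ] [ 1.46 -0.31 -1.09] [ 0.018 -0.256 -0.05 ]
[ 493.08 -356.55   89.12] [ 0.41  0.16 -2.21] [ 0.023 -0.254 -0.009]
```

Call:
{"name": "jog_arm", "arguments": {
  "slide": [
    [0, 0.0012, -0.0004],
    [0, 0, 0],
    [0, 0.0012, -0.0004],
    [0, 0, 0],
    [0, 0, 0],
    [0, 0, 0],
    [0, 0, 0],
    [0, 0, 0],
    [0, 0, 0],
    [0, 0, 0]
  ],
  "rotation": [
    [0, 0, 0],
    [0, 0, 0],
    [0, 0, 0],
    [0, 0, 0],
    [0, 0, 0],
    [0, 0, 0],
    [0, 0, 0],
    [0, 0, 0],
    [0, 0, 0],
    [0, 0, 0]
  ]
}}

```text
time: 16.65
ee_pos: [494.1, -356.3, 89.1]
tool_rot: [[-0.18, 0.924, -0.337], [0.984, 0.17, -0.061], [0.001, -0.343, -0.939]]
force: [0.5, -0.6, -1.3]
gripper_width: 8.3
```

```bash
python3 -c "
from h import *
for i in range(2):
    s=get_state();print(np.round(s['ee_pos'],2),np.round(s['force'],2),np.round(s['torque'],3)); p,d=imaging.grab_frame('scene')
yaw=np.radians(10.4);ax=np.array([np.cos(yaw),np.sin(yaw),0]);ay=np.array([-ax[1],ax[0],0])
delta(np.array([492.2,-355.5,84.7])-1.4*ay,Rt(10.4,20))
"
```

```text
[ 494.06 -356.32   89.07] [ 0.49 -0.56 -1.25] [ 0.043 -0.234  0.024]
[ 494.06 -356.33   89.08] [-0.54 -0.52 -1.42] [ 0.066 -0.308 -0.005]
t 16.75 q [-0.554  0.62   1.405 -0.236  1.387 -0.661] pos [ 494.  -356.3   89.1] mm [-0.3 -0.1  4.7] frac [-0.0006 -0.0001  0.0117] rot frac [-0.0004 -0.0004  0.0001] F [ 0.9  0.2 -1.5] w 8.176950772323288
```

Call:
{"name": "jog_arm", "arguments": {
  "slide": [
    [0, 0.0012, -0.0004],
    [0, 0, 0],
    [0, 0.0012, -0.0004],
    [0, 0, 0],
    [0, 0, 0],
    [0, 0, 0],
    [0, 0, 0],
    [0, 0, 0],
    [0, 0, 0],
    [0, 0, 0]
  ],
  "rotation": [
    [0, 0, 0],
    [0, 0, 0],
    [0, 0, 0],
    [0, 0, 0],
    [0, 0, 0],
    [0, 0, 0],
    [0, 0, 0],
    [0, 0, 0],
    [0, 0, 0],
    [0, 0, 0]
  ]
}}

```text
time: 17.75
ee_pos: [494.8, -356.2, 89.0]
tool_rot: [[-0.18, 0.924, -0.337], [0.984, 0.17, -0.061], [0.001, -0.343, -0.939]]
force: [-3.5, -1.0, -1.7]
gripper_width: 8.4
```

```bash
python3 -c "
from h import *
for i in range(2):
    s=get_state();print(np.round(s['ee_pos'],2),np.round(s['force'],2),np.round(s['torque'],3)); p,d=imaging.grab_frame('scene')
"
```

```text
[ 494.78 -356.18   89.04] [-3.5  -0.95 -1.74] [-0.178  0.155 -0.076]
[ 494.76 -356.18   89.03] [-3.34 -1.42 -1.53] [-0.142  0.175 -0.138]
```

Contact with the bar is felt (Fx −3.5 N) about 0.5 mm beyond the predicted position. I'll ease off slightly and lower along the lean.

Call:
{"name": "jog_arm", "arguments": {
  "slide": [
    [0, -0.0008, 0],
    [0, 0, 0.002],
    [0, 0, 0.002],
    [0, 0, 0.002],
    [0, 0, 0.0015],
    [0, 0, 0.001],
    [0, 0, 0],
    [0, 0, 0],
    [0, 0, 0],
    [0, 0, 0]
  ],
  "rotation": [
    [0, 0, 0],
    [0, 0, 0],
    [0, 0, 0],
    [0, 0, 0],
    [0, 0, 0],
    [0, 0, 0],
    [0, 0, 0],
    [0, 0, 0],
    [0, 0, 0],
    [0, 0, 0]
  ]
}}

```text
time: 18.85
ee_pos: [493.7, -356.5, 86.0]
tool_rot: [[-0.181, 0.924, -0.337], [0.984, 0.17, -0.061], [0.0, -0.343, -0.94]]
force: [-1.7, -0.5, 0.9]
gripper_width: 8.5
```

```bash
python3 -c "
from h import *
for i in range(2):
    s=get_state();print(np.round(s['ee_pos'],2),np.round(s['force'],2),np.round(s['torque'],3)); p,d=imaging.grab_frame('scene')
"
```

```text
[ 493.66 -356.5    85.95] [-1.7  -0.5   0.86] [-0.119  0.128 -0.105]
[ 493.67 -356.49   85.95] [-1.43 -0.8   0.26] [-0.189  0.121 -0.076]
```

Call:
{"name": "jog_arm", "arguments": {
  "slide": [
    [0, 0, 0.001],
    [0, 0, 0],
    [0, 0, 0.001],
    [0, 0, 0],
    [0, 0, 0],
    [0, 0, 0],
    [0, 0, 0],
    [0, 0, 0],
    [0, 0, 0],
    [0, 0, 0]
  ],
  "rotation": [
    [0, 0, 0],
    [0, 0, 0],
    [0, 0, 0],
    [0, 0, 0],
    [0, 0, 0],
    [0, 0, 0],
    [0, 0, 0],
    [0, 0, 0],
    [0, 0, 0],
    [0, 0, 0]
  ]
}}

```text
time: 19.95
ee_pos: [493.4, -356.4, 85.2]
tool_rot: [[-0.18, 0.924, -0.337], [0.984, 0.17, -0.061], [0.001, -0.342, -0.94]]
force: [-2.0, -0.7, -0.6]
gripper_width: 8.5
```

```bash
python3 -c "
from h import *
for i in range(2):
    s=get_state();print(np.round(s['ee_pos'],2),np.round(s['force'],2),np.round(s['torque'],3)); p,d=imaging.grab_frame('scene')
"
```

```text
[ 493.35 -356.45   85.19] [-2.03 -0.74 -0.64] [-0.113  0.058 -0.064]
[ 493.36 -356.42   85.18] [-1.68 -1.48 -0.65] [-0.144  0.041 -0.047]
```

Not on the base yet, so I'll keep going down.

Call:
{"name": "jog_arm", "arguments": {
  "slide": [
    [0, 0, 0.001],
    [0, 0, 0],
    [0, 0, 0.001],
    [0, 0, 0],
    [0, 0, 0],
    [0, 0, 0],
    [0, 0, 0],
    [0, 0, 0],
    [0, 0, 0],
    [0, 0, 0]
  ],
  "rotation": [
    [0, 0, 0],
    [0, 0, 0],
    [0, 0, 0],
    [0, 0, 0],
    [0, 0, 0],
    [0, 0, 0],
    [0, 0, 0],
    [0, 0, 0],
    [0, 0, 0],
    [0, 0, 0]
  ]
}}

```text
time: 21.05
ee_pos: [493.2, -356.5, 84.7]
tool_rot: [[-0.18, 0.924, -0.337], [0.984, 0.17, -0.061], [0.0, -0.342, -0.94]]
force: [-0.5, 0.5, 5.0]
gripper_width: 8.6
```

```bash
python3 -c "
from h import *
for i in range(2):
    s=get_state();print(np.round(s['ee_pos'],2),np.round(s['force'],2),np.round(s['torque'],3)); p,d=imaging.grab_frame('scene')
"
```

```text
[ 493.24 -356.55   84.74] [-0.48  0.5   5.  ] [ 0.053  0.301 -0.102]
[ 493.23 -356.56   84.76] [-1.04  0.59  5.59] [ 0.005  0.28  -0.131]
```

The frame is on the base (Fz up about 6.5 N, at the expected height). Releasing now.

Call:
{"name": "jog_arm", "arguments": {
  "slide": [
    [0, 0, 0],
    [0, 0, 0],
    [0, 0, 0],
    [0, 0, 0],
    [0, 0, 0],
    [0, 0, 0],
    [0, 0, 0],
    [0, 0, 0],
    [0, 0, 0],
    [0, 0, 0]
  ],
  "rotation": [
    [0, 0, 0],
    [0, 0, 0],
    [0, 0, 0],
    [0, 0, 0],
    [0, 0, 0],
    [0, 0, 0],
    [0, 0, 0],
    [0, 0, 0],
    [0, 0, 0],
    [0, 0, 0]
  ],
  "fingers": 0.35,
  "squeeze": 20
}}

```text
time: 22.15
ee_pos: [493.1, -356.5, 84.5]
tool_rot: [[-0.18, 0.924, -0.337], [0.984, 0.17, -0.061], [0.001, -0.343, -0.94]]
force: [0.5, 0.3, -0.3]
gripper_width: 29.7
```

```bash
cat > meas.py <<'E'
from h import *
import sys
yaw=np.radians(10.4);ay=np.array([-np.sin(yaw),np.cos(yaw)]);ax=np.array([np.cos(yaw),np.sin(yaw)])
tag=sys.argv[1]
s=get_state();print(s['time'],np.round(s['ee_pos'],2),np.round(s['force'],2),np.round(s['torque'],3),s['gripper_width'])
for n in sys.argv[2:]:
    p,d=imaging.grab_frame(n);a,b,c,e=(310,170,440,290) if n=="scene" else (310,170,420,270)
    cv2.imwrite(f"pics/{n}_{tag}.png",cv2.resize(p[b:e,a:c,::-1],None,fx=5,fy=5,interpolation=cv2.INTER_CUBIC))
    m=cv2.inRange(cv2.cvtColor(p,cv2.COLOR_RGB2HSV),(100,110,40),(130,255,255));m[:,:315]=0
    X=cloud(n,d)[m>0];X=X[(X[:,2]>0)&(X[:,2]<130)&(X[:,0]>440)&(X[:,0]<530)]
    l=X[:,:2]@ay;q=X[:,:2]@ax;A=np.c_[X[:,2],l,np.ones(len(X))];k=np.linalg.lstsq(A,q,rcond=None)[0]
    r=q-A@k;g=abs(r)<4;k=np.linalg.lstsq(A[g],q[g],rcond=None)[0]
    print(n,len(X),"lean",np.degrees(np.arctan(k[0])),"yaw rel",np.degrees(np.arctan(-k[1])),"lat",np.percentile(l,[1,99]),np.percentile(l,[1,99]).mean(),"z",np.percentile(X[:,2],[1,99]))
E
python3 meas.py rel scene
```

```text
22.15 [ 493.08 -356.53   84.49] [ 0.47  0.26 -0.34] [ 0.002 -0.176  0.059] 29.738754613919816
scene 395 lean 20.38014140395147 yaw rel -0.480775572818941 lat [-492.57151802 -385.03603116] -438.8037745903783 z [ 14.9247766  116.13576107]
```

View pics/scene_rel.png

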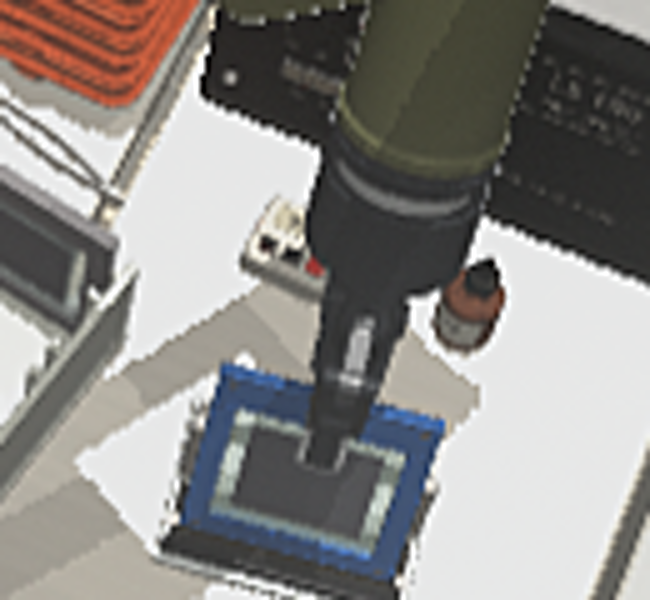

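The frame rests on its own at a lean of about 20.4°, within 1 mm of centre. I'll retract along the lean.

Call:
{"name": "jog_arm", "arguments": {
  "slide": [
    [0, 0, -0.01],
    [0, 0, -0.02],
    [0, 0, -0.03],
    [0, 0, -0.04],
    [0, 0, -0.05],
    [0, 0, -0.08],
    [0, 0, -0.1],
    [0, 0, -0.1],
    [0, 0, -0.08],
    [0, 0, -0.04]
  ],
  "rotation": [
    [0, 0, 0],
    [0, 0, 0],
    [0, 0, 0],
    [0, 0, 0],
    [0, 0, 0],
    [0, 0, 0],
    [0, 0, 0],
    [0, 0, 0],
    [0, 0, 0],
    [0, 0, 0]
  ]
}}

```text
time: 23.2
ee_pos: [569.4, -343.2, 296.1]
tool_rot: [[-0.181, 0.926, -0.331], [0.983, 0.169, -0.065], [-0.004, -0.337, -0.941]]
force: [0.1, -0.3, -0.1]
gripper_width: 29.7
```

Call:
{"name": "jog_arm", "arguments": {
  "slide": [
    [0.06, 0, -0.05],
    [0.1, 0, 0],
    [0.1, 0, 0],
    [0.1, 0, 0],
    [0.1, 0, 0],
    [0.06, 0, 0],
    [0, 0, 0],
    [0, 0, 0],
    [0, 0, 0],
    [0, 0, 0]
  ],
  "rotation": [
    [0, 0, 0],
    [0, 0, 0],
    [0, 0, 0],
    [0, 0, 0],
    [0, 0, 0],
    [0, 0, 0],
    [0, 0, 0],
    [0, 0, 0],
    [0, 0, 0],
    [0, 0, 0]
  ]
}}

```text
time: 24.2
ee_pos: [536.7, -138.3, 310.1]
tool_rot: [[-0.179, 0.924, -0.337], [0.984, 0.168, -0.061], [0.0, -0.342, -0.94]]
force: [-0.5, -0.9, 0.3]
gripper_width: 30.1
```

```bash
python3 meas.py fin scene top; python3 - <<'E'
from h import *
p,d=imaging.grab_frame("scene");cv2.imwrite("pics/full_fin.png",p[:,:,::-1])
E
```

```text
24.2 [ 536.71 -138.32  310.08] [-0.49 -0.85  0.34] [ 0.014 -0.201  0.025] 30.105662199340077
scene 290 lean 21.10175813472302 yaw rel -0.4620920566098964 lat [-492.73824352 -385.26420654] -439.0012250312906 z [ 14.38855808 118.00466715]
top 224 lean 20.31182717538108 yaw rel -0.3523397027512799 lat [-486.8009549  -384.35129918] -435.57612704059744 z [ 14.23267105 117.44403982]
```

View pics/top_fin.png

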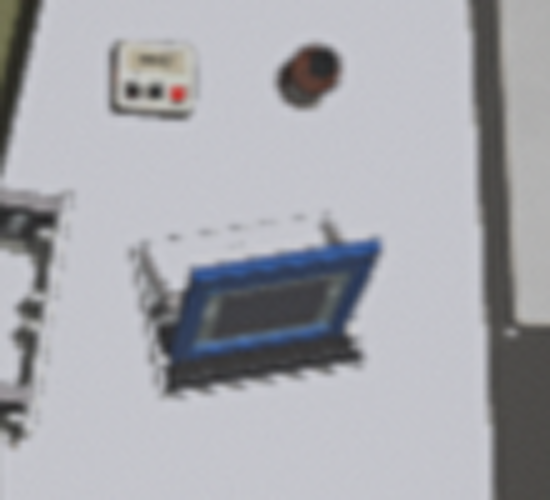

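View pics/full_fin.png

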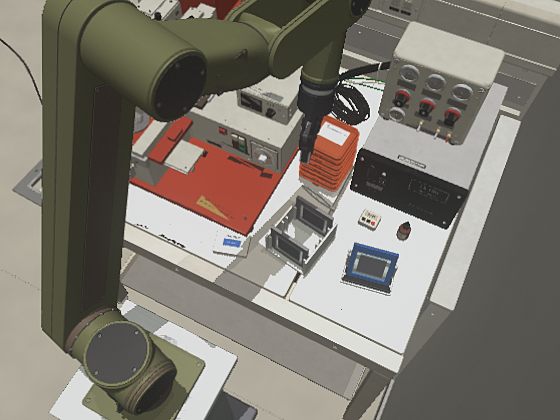

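View pics/scene_fin.png

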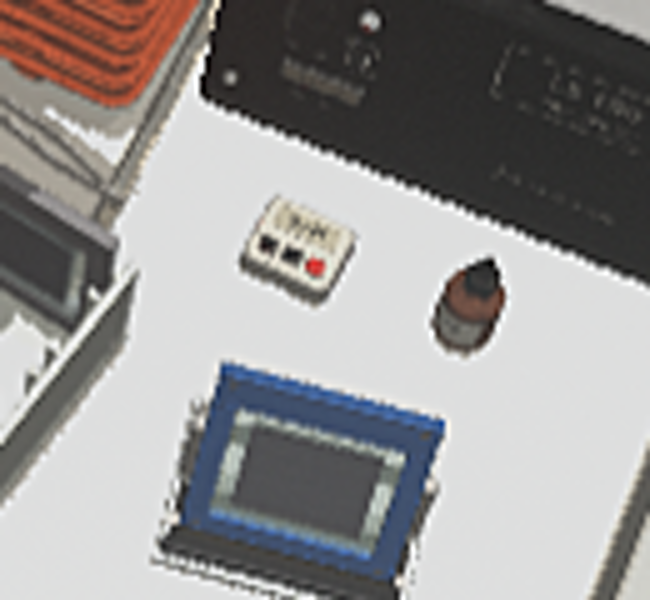

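Everything checks out. The blue frame leans on the rest (scene (370,265)), both grey frames are still in their slots, the bystanders haven't moved, and the arm is clear. I'll hand the job in.

```bash
python3 -c "
from bench import env
print(env.finish_job())"
```

```text
the job is handed in; nothing more can be done
None
```

The blue-framed photomask is leaning on the inspection rest, released, and the job is handed in at about 24.4 s on the robot's clock. I drew it straight up out of the middle slot, touched its back to the bar (about 3.5 N), lowered it onto the base (about 6 N), and let go.

**Final checks:**
- **Lean:** the two cameras read 20.3° and 21.1°.
- **Square:** the frame's yaw is about 0.4° off the 10.4° I had measured for the rest.
- **Centred:** the scene camera puts it within about 0.5 mm of centre. The top camera's raw figure was about 2 mm to the left, but its colour mask cut off one edge of the frame. Comparing only the left edges gives 0.4 to 0.7 mm in both cameras.
- **Other things:** both grey frames are still in their slots, the bystanders look unmoved in the pictures, and the arm is clear with no contact force. I didn't measure the grey frames or the bystanders again afterwards.

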